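Clamp the objective canister and unscrew its cap

TASK

Swing the red lever of the V-block clamp fully home so that it grips the objective canister standing in it. Then unscrew the canister's tight black cap anticlockwise, without the canister turning in the clamp or being lifted out of it, stop once the threads let go, and raise the cap straight up off the neck. Finish while still holding the cap level, directly over the open mouth as a dust shield, its lower edge about 2 cm above the rim; leave the other things on the table where they are.

Things in the scene. Friction and masses are not known exactly. Their poses are not given: they have to be found in the camera images.
- clamp: Fixed black V-block clamp on the optical table: base plate 90 x 170 x 12 mm, fixed V jaw (top 56 mm above the table) on its -y side, sliding jaw and lever on its +y side. Origin: on the table under the clamped canister's axis; z up. Its y axis is the jaw's sliding direction, from the V to the lever's pivot. Place and yaw differ each time.
- lever (a joint): Clamp lever angle, rad. 0: open, lever along the clamp's +y, away from the V. It closes anticlockwise seen from above; fully home at the stop, 1.6, where it points along the clamp's -x. Starts at 0 to 0.2. Stays where it is left, clamped or not (friction 0.45 N m, 6 N at the grip; pressing the canister adds up to 2.5 N).
- lever_pivot (a point): The lever's vertical pivot axis, 82 mm from the clamp's origin along its +y, at mid height of the lever (48 mm above the table).
- lever_grip (a point): Point on the lever's red grip, 80 mm from the pivot, at mid height (48 mm above the table). The grip is a bar 14 mm wide, 16 mm high (40 to 56 mm above the table), reaching from 43 to 105 mm from the pivot. The pivot block below is 38 mm high and reaches 22 mm from the axis; farther out there is only the 12 mm base plate or the table below the grip.
- jaw: Sliding aluminium jaw with a rubber face, 50 mm wide, top 53 mm above the table. Spring-backed: the lever's cam drives it 11 mm towards the V, it meets the canister about half way and presses it with about 30 N when the lever is home. Origin: that of the clamp, moved with the jaw.
- jar: Objective canister: clear round jar, 56 mm in diameter, a steel microscope objective fixed upright inside, 0.28 kg (varies by a quarter). It stands loose on the clamp's 12 mm base plate, 1 to 3 mm out of the V, until clamped. Neck 43 mm in diameter, mouth rim 80 mm above the foot. Origin: centre of its underside; z up.
- jar_mouth (a point): Centre of the canister's mouth, level with the rim: 80 mm above its foot, 92 mm above the table.
- cap_turn (a joint): How far the cap is unscrewed relative to the canister, rad, anticlockwise from above. 0: tight. Past 1.2 its three lugs are clear of the threads and it lifts straight off; below that they hold it. A stop ends the turn at 1.45. It takes about 0.5 N m all the way; the cap does not rise by itself (1 mm axial play, 2 degrees backlash). The value stays when the cap is off.
- cap: Black ribbed screw cap with a yellow ring on top: 60 mm in diameter, 20 mm high, 45 g, screwed tight on the canister. Its lower edge is 64 mm above the canister's foot (76 mm above the table), its top 96 mm above the table. Origin: centre of its lower edge; z up. It must rise 16 mm until its lower edge is level with the rim.
- cap_top (a point): Centre of the cap's top face, 20 mm above its origin.
- objective: Bystander: brass microscope objective with a blue ring standing on the table, 30 mm in diameter, 50 mm high. Origin: centre of its underside.
- driver: Bystander: yellow-handled screwdriver lying on the table, 150 mm long.
- dish: Bystander: small glass dish on the table, 68 mm in diameter, 16 mm high. Origin: centre of its underside.
Mind the look-alikes: they are no part of the job. There is more than one size of the cap; the job needs the middle-sized. There is more than one size of the jar; the job needs the larger.

How it is judged:
By the outcome, as a careful person would: the job done as asked, in the order asked, and still so for the second after the job is handed in, while the arm keeps its last pose, push and grip.
It also fails if it takes over 51 s, if anything falls off the work surface, if the arm or the gripper's body presses on something with over 40 N, if the wrist force passes 120 N, or if a joint passes its speed limit or range.

ROBOT

A 6-joint arm with a two-finger parallel gripper is mounted at the origin on the work surface. World frame = base frame: x ahead of the robot, y to its left, z up, the work surface at z = 0. Lengths are in m, angles in rad, forces in N, time in s.
With the tool pointing down it reaches from about 0.35 to 0.775 m from the base axis. Payload 5.5 kg.
Tool frame: the origin (TCP) lies midway between the tips of the shut fingers; the grasp point (between the pads) lies 19 mm behind it; z points along the fingers, y is the line along which they close (so a half turn about z gives the same grasp; the last joint's range is limited). The gripper opens to 85 mm and grips with 20 to 120 N. Pads are 22 mm wide; open, the fingers measure 114 mm over their backs; the gripper's body (76 mm by 85 mm) begins 54 mm behind the grasp point. The pads swing forward as they close: fully open they stand 13 mm farther back than shut.
Start: joints at [1.181, 0.313, 0.046, 1.304, 0, 1.431], TCP at [0.142, 0.557, 0.231] pointing down, gripper open.
Joint ranges: [-2.76, 2.76], [-0.86, 1.69], [-1.03, 1.26], [-2.2, 2.34], [-1.47, 1.5], [-3.14, 3.14]. Speed limits (rad/s): [2.57, 2.57, 3.14, 3.14, 3.14, 3.14].

INTERFACE

Orientations are given as [roll, pitch, yaw] about the fixed x, y, z axes, in that order (R = Rz(yaw) Ry(pitch) Rx(roll)).
In Python, from station import state, capture, finish_job gives the robot as it stands.
- The arm moves only by the tool apply_moves, never from a script. Its argument "motion" is a list of rows, each a list of 4 numbers: the shift along the world's x, y, z in m, then the turn about the world's z in rad. In form: [[dx, dy, dz, spin], ...]. A call has 1 to 5 rows; each row shifts and turns the commanded pose from where the row before left it; what a row does not reach is not made up. A row lasts 1/10 s, in which the tool goes at most 50 mm and 8.59 degrees, less where a joint would pass 70% of its speed; a pose out of reach is approached as far as the arm can. A call is refused whole if a number of a shift passes 0.05 or a number of a turn 0.15, either way. A call with a gripper value outside its range is refused whole. "claw" is the opening, from 0 (shut) to 1 (fully open), set as the call begins (left out, the last holds). The fingers move at their own pace and stop on an object; "squeeze" is the grip in N (left out, the last holds). Time passes only in rows, so rows that do not move let the fingers close. It gives the time, the measured TCP pose, the force, the opening and the grip force at its end, in the units of the state.
- state(): the state, without advancing time (a new reading comes with each control period).
- capture(name): name is "scene" or "side" or "wrist"; returns a dict with "color" (400x640x3 uint8, red, green, blue), "range_z" (400x640 float32, m along the optical axis (not along the pixel's ray), 0 where there is no reading), "mtx" (3x3 intrinsics, pixels), "distortion" ([k1, k2, p1, p2, k3] as OpenCV has them; the pictures are not rectified), "camera_from_world" (4x4, takes a point from world to camera coordinates); the wrist camera has in their place "hand_eye" (4x4, takes a point from camera to tool coordinates, whose origin is the TCP and whose axes are the flange's). Camera axes: x right, y up, looking along -z (the intrinsics and any distortion apply to the point x, -y, -z); pixel columns grow to the right and rows downward; lengths in m; the calibration is good to about 2 mm. A picture is of the moment at which its call begins: read the wrist's pose just before it.
- finish_job(): hands the job in; it is judged then, once.
The state is a dict: "clock": time; "joint_pos": joint angles; "joint_velocities": joint speeds; "joint_efforts": joint torques, N m; "tool_pos": TCP position; "tool_rot": TCP orientation; "force": force on the tool from outside, world axes, zero at the start; "moment": the same for the moment, N m; "gripper_width": finger opening in m; "grasp_force": force on a finger pad.
Only numpy, scipy, OpenCV 4.12 (cv2) and the standard library are available. Lean on these libraries where they do the work, as an engineer would, in place of code of your own. Each camera call takes 0.05 s, during which the arm holds its last target. There are 200 camera calls.

## Working session

There is one attempt and no reset: what is moved stays moved. The work goes in short steps, Python scripts to look and compute and a tool call to move; the robot and the scene stay as the last step left them, time stands still between calls to the robot, and variables do not carry over. Pictures are saved under pics/ and viewed, at most 10 in all, crops included, and the job is handed in when it is done.

Besides the shell and the picture viewer there is one more tool, called as a command line: name --pt "numbers of a row" for each row, then --argument value for the rest. apply_moves: Moves the arm, as the interface text tells. Its arguments: {"type":"object","properties":{"motion":{"type":"array"},"claw":{"type":"number"},"squeeze":{"type":"number"}},"required":["motion"]}

```bash
mkdir -p pics; ls; cat > h.py <<'E'
import numpy as np, cv2
from station import state, capture
from scipy.spatial.transform import Rotation as R
def cam(n):
    s=state(); c=capture(n)
    if 'camera_from_world' in c: M=np.linalg.inv(np.array(c['camera_from_world']))
    else:
        T=np.eye(4); T[:3,:3]=R.from_euler('xyz',s['tool_rot']).as_matrix(); T[:3,3]=s['tool_pos']
        M=T@np.array(c['hand_eye'])
    c['M']=M; return c
def rays(c,px):
    p=cv2.undistortPoints(np.array(px,float).reshape(-1,1,2),np.array(c['mtx'],float),np.array(c['distortion'],float)).reshape(-1,2)
    d=np.c_[p[:,0],-p[:,1],-np.ones(len(p))]
    return c['M'][:3,3], d@c['M'][:3,:3].T
def onz(c,px,z):
    o,d=rays(c,px); return o+d*((z-o[2])/d[:,2])[:,None]
def depthpts(c,px):
    o,d=rays(c,px); px=np.array(px,int); return o+d*c['range_z'][px[:,1],px[:,0]][:,None]
def save(c,n): cv2.imwrite('pics/'+n,cv2.cvtColor(c['color'],cv2.COLOR_RGB2BGR))
E
python3 - <<'E'
from h import *
import pickle
for n in ['scene','side','wrist']:
    c=cam(n); save(c,n+'0.png'); pickle.dump(c,open(n+'0.pkl','wb')); print(n,c['M'].round(3).tolist())
s=state(); print(s)
E
```

```text
pics
scene [[0.828, -0.339, 0.446, 0.909], [0.56, 0.468, -0.684, -0.576], [0.023, 0.816, 0.577, 0.55], [0.0, 0.0, 0.0, 1.0]]
side [[-0.956, 0.195, -0.221, 0.384], [-0.294, -0.667, 0.684, 0.53], [-0.014, 0.719, 0.695, 0.659], [0.0, 0.0, 0.0, 1.0]]
wrist [[0.248, -0.926, -0.286, 0.07], [0.969, 0.236, 0.074, 0.575], [-0.001, -0.295, 0.955, 0.372], [0.0, 0.0, 0.0, 1.0]]
{'clock': 0.15, 'joint_pos': array([1.18136076e+00, 3.13848088e-01, 4.52606034e-02, 1.30360582e+00,
       1.10386174e-05, 1.43119388e+00]), 'joint_velocities': array([ 0.00067217, -0.00058556,  0.00314741,  0.00015956,  0.00048098,
       -0.00140538]), 'joint_efforts': array([ 1.99198897e-03, -4.81066453e+01,  2.98813945e+01,  1.39265618e-02,
       -1.19365764e-04,  9.96120605e-06]), 'tool_pos': array([0.14202818, 0.55679665, 0.23061068]), 'tool_rot': array([-3.14021080e+00, -2.05320122e-04,  2.89175938e+00]), 'force': array([-0.41897723, -0.22408116, -0.05613114]), 'moment': array([ 0.02642105, -0.01167211,  0.00087277]), 'grasp_force': 0.0, 'gripper_width': 0.08564983012008193}
```

View pics/scene0.png

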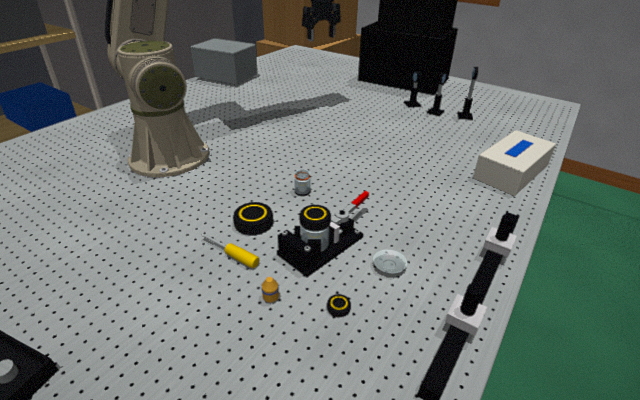

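View pics/side0.png

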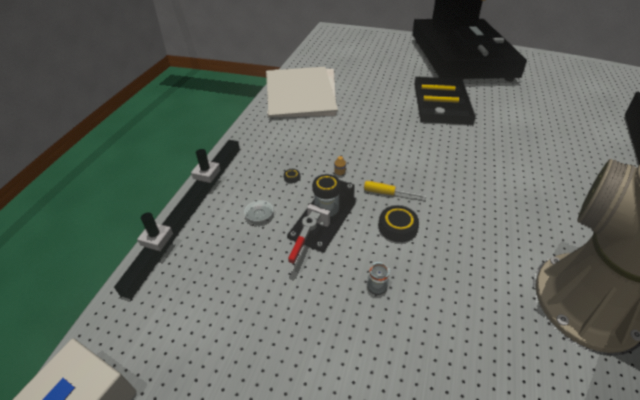

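The scene view shows the capped canister at (315,215), the red grip at (360,200), the larger cap at (253,217) and the small cap at (339,305). The side view shows the same canister at (326,185) and the grip at (297,249).

```bash
cat > m.py <<'E'
from h import *
import pickle
S=pickle.load(open('scene0.pkl','rb')); D=pickle.load(open('side0.pkl','rb'))
def mask(c,kind,box):
    h=cv2.cvtColor(c['color'],cv2.COLOR_RGB2HSV).astype(int); H,s,v=h[...,0],h[...,1],h[...,2]
    m=((H>=20)&(H<=34)&(s>130)&(v>80)) if kind=='y' else (((H<8)|(H>172))&(s>150)&(v>70))
    k=np.zeros_like(m); x0,y0,x1,y1=box; k[y0:y1,x0:x1]=1
    ys,xs=np.nonzero(m&k); return np.c_[xs,ys]
def tri(a,b):
    (o1,d1),(o2,d2)=a,b
    d1=d1/np.linalg.norm(d1);d2=d2/np.linalg.norm(d2)
    A=np.c_[d1,-d2]; t=np.linalg.lstsq(A,o2-o1,rcond=None)[0]
    p,q=o1+d1*t[0],o2+d2*t[1]; return (p+q)/2,np.linalg.norm(p-q)
def ray1(c,p): o,d=rays(c,[p]); return o,d[0]
# cap ring: ellipse centre
e=[]
for c,b in((S,(295,195,335,235)),(D,(308,170,345,205))):
    m=mask(c,'y',b); el=cv2.fitEllipse(cv2.convexHull(m.astype(np.int32))); print(len(m),el); e.append(el[0])
    p=onz(c,m,.096); 
    ct=cv2.minEnclosingCircle(p[:,:2].astype(np.float32)); print('onz circ',ct)
    dp=depthpts(c,m); print('depth',np.median(dp,0))
print('cap top tri',tri(ray1(S,e[0]),ray1(D,e[1])))
g=[];en=[]
for c,b in((S,(335,180,385,225)),(D,(275,225,320,275))):
    m=mask(c,'r',b); print(len(m),m.mean(0)); 
    r=cv2.minAreaRect(m.astype(np.float32)); print(r); g.append(r[0])
    p=onz(c,m,.052); mu=p.mean(0); u=np.linalg.svd(p-mu)[2][0]; t=(p-mu)@u
    print('grip',mu,'ends',mu+u*t.min(),mu+u*t.max(),'ang',np.arctan2(u[1],u[0])); 
    print('depth',np.median(depthpts(c,m),0))
print('grip tri',tri(ray1(S,g[0]),ray1(D,g[1])))
E
python3 m.py
```

```text
123 ((314.8315734863281, 212.88912963867188), (14.181079864501953, 22.764314651489258), 90.21334075927734)
onz circ ((0.566489040851593, -0.07947847247123718), 0.022740451619029045)
depth [ 0.56872698 -0.08233875  0.09616585]
125 ((326.1007385253906, 182.48150634765625), (14.221811294555664, 20.78299903869629), 89.51304626464844)
onz circ ((0.5644260048866272, -0.07952292263507843), 0.022797435522079468)
depth [ 0.5633387  -0.07600697  0.0959963 ]
cap top tri (array([ 0.56556035, -0.07919049,  0.0953784 ]), np.float64(0.0018513765607116284))
116 [360.29310345 198.11206897]
((360.494140625, 198.0764923095703), (6.616379261016846, 18.00522804260254), 49.39870071411133)
grip [0.58452957 0.07298457 0.052     ] ends [0.58573778 0.04083545 0.052     ] [0.5833053  0.10556119 0.052     ] ang 1.6083599540366147
depth [0.58668984 0.07036127 0.05491032]
155 [296.2516129 247.8516129]
((295.7000427246094, 248.10003662109375), (6.708203315734863, 25.491174697875977), 26.56505012512207)
grip [0.5803395  0.07325672 0.052     ] ends [0.58024443 0.10430978 0.052     ] [0.58043152 0.04319488 0.052     ] ang -1.56773503953581
depth [0.57927711 0.07481427 0.05484998]
grip tri (array([0.58278953, 0.07414576, 0.05081401]), np.float64(0.002785770511669314))
```

View pics/wrist0.png

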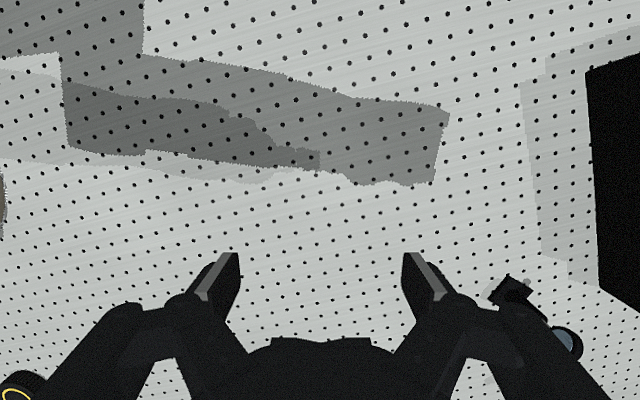

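Wrist view: only table and shadow, nothing of use. The cap top is at about (0.5655, -0.079, 0.095), the grip centre at about (0.582, 0.0735, 0.052), and the lever points along about +y. I'll go over the lever.

apply_moves --pt "0.0294 -0.032 0 -0.086" --pt "0.0294 -0.032 0 -0.086" --pt "0.0294 -0.032 0 -0.086" --pt "0.0294 -0.032 0 -0.086" --pt "0.0294 -0.032 0 -0.086" --claw 0.35

```text
clock: 0.65
tool_pos: [0.2899, 0.3958, 0.2311]
tool_rot: [-3.141, 0.0, 2.459]
force: [0.3, -0.3, 0.1]
gripper_width: 0.0297
grasp_force: 0.0
```

apply_moves --pt "0.0294 -0.032 0 -0.086" --pt "0.0294 -0.032 0 -0.086" --pt "0.0294 -0.032 0 -0.086" --pt "0.0294 -0.032 0 -0.086" --pt "0.0294 -0.032 0 -0.086"

```text
clock: 1.15
tool_pos: [0.437, 0.2356, 0.2312]
tool_rot: [3.142, -0.0, 2.028]
force: [0.6, 1.3, 0.0]
gripper_width: 0.0299
grasp_force: 0.0
```

apply_moves --pt "0.0294 -0.032 0 -0.086" --pt "0.0294 -0.032 0 -0.086" --pt "0.0294 -0.032 0 -0.086" --pt "0.0294 -0.032 0 -0.086" --pt "0.0294 -0.032 0 -0.086"

```text
clock: 1.65
tool_pos: [0.584, 0.0756, 0.231]
tool_rot: [-3.141, -0.0, 1.598]
force: [-0.0, 0.1, -0.3]
gripper_width: 0.0297
grasp_force: 0.0
```

apply_moves --pt "0 0 0 0" --pt "0 0 0 0"

```text
clock: 1.85
tool_pos: [0.5831, 0.0763, 0.2304]
tool_rot: [-3.14, -0.0, 1.6]
force: [-0.1, 0.3, -0.3]
gripper_width: 0.0298
grasp_force: 0.0
```

```bash
python3 - <<'E'
from h import *
import pickle
c=cam('wrist'); save(c,'w1.png'); pickle.dump(c,open('w1.pkl','wb'))
h=cv2.cvtColor(c['color'],cv2.COLOR_RGB2HSV).astype(int)
m=((h[...,0]<8)|(h[...,0]>172))&(h[...,1]>150)&(h[...,2]>70)
ys,xs=np.nonzero(m); p=onz(c,np.c_[xs,ys],.055); mu=p.mean(0); u=np.linalg.svd(p-mu)[2][0]; u*=np.sign(u[1]); t=(p-mu)@u
print(len(p),mu,mu+u*t.min(),mu+u*t.max(),np.arctan2(u[1],u[0]),xs.mean(),ys.mean())
print('rect',cv2.minAreaRect(p[:,:2].astype(np.float32)))
E
```

```text
533 [0.58223854 0.07453574 0.055     ] [0.58162874 0.04420266 0.055     ] [0.58282213 0.10356461 0.055     ] 1.5506954624872127 319.2514071294559 185.3733583489681
rect ((0.5821724534034729, 0.07388558983802795), (0.05940084531903267, 0.012651284225285053), 88.64476776123047)
```

View pics/w1.png

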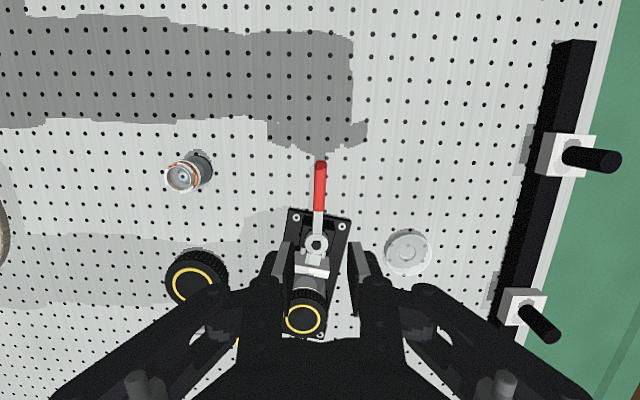

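The wrist view shows the red grip at (320,185) with the pivot at (316,244), and the tool is centred over the grip. I'll lower the tool to straddle it.

apply_moves --pt "-0.001 -0.002 -0.04 0" --pt "0 0 -0.04 0" --pt "0 0 -0.04 0" --pt "0 0 -0.04 0" --pt "0 0 -0.022 0"

```text
clock: 2.4
tool_pos: [0.5787, 0.0769, 0.0464]
tool_rot: [-3.137, -0.0, 1.605]
force: [-0.3, 0.4, 0.6]
gripper_width: 0.0296
grasp_force: 0.0
```

apply_moves --pt "0 0 -0.01 0" --pt "0 0 -0.01 0" --pt "0 0 0 0"

```text
clock: 2.7
tool_pos: [0.5817, 0.0758, 0.0292]
tool_rot: [-3.141, -0.0, 1.603]
force: [-0.7, -0.1, -0.2]
gripper_width: 0.0298
grasp_force: 0.0
```

```bash
python3 - <<'E'
import numpy as np
P=np.array([.5814,.0002]); a=np.linspace(1.56,3.0,21)
p=P+.074*np.c_[np.cos(a),np.sin(a)]
print(np.diff(p,axis=0).round(4).tolist(), a[1]-a[0])
E
```

```text
[[-0.0053, -0.0001], [-0.0053, -0.0005], [-0.0053, -0.0009], [-0.0052, -0.0013], [-0.0051, -0.0016], [-0.0049, -0.002], [-0.0048, -0.0024], [-0.0046, -0.0027], [-0.0044, -0.003], [-0.0042, -0.0033], [-0.0039, -0.0036], [-0.0036, -0.0039], [-0.0034, -0.0041], [-0.003, -0.0044], [-0.0027, -0.0046], [-0.0024, -0.0048], [-0.002, -0.0049], [-0.0017, -0.0051], [-0.0013, -0.0052], [-0.0009, -0.0052]] 0.07200000000000006
```

apply_moves --pt "-0.0053 0 0 0.07" --pt "-0.0053 -0.0005 0 0.07" --pt "-0.0053 -0.0009 0 0.07" --pt "-0.0052 -0.0013 0 0.07" --pt "-0.0051 -0.0016 0 0.07"

```text
clock: 3.2
tool_pos: [0.5595, 0.0719, 0.0317]
tool_rot: [3.134, 0.001, 1.955]
force: [4.9, 3.6, -3.6]
gripper_width: 0.03
grasp_force: 2.8
```

apply_moves --pt "-0.0049 -0.002 0 0.07" --pt "-0.0048 -0.0024 0 0.07" --pt "-0.0046 -0.0027 0 0.07" --pt "-0.0044 -0.003 0 0.07" --pt "-0.0042 -0.0033 0 0.07"

```text
clock: 3.7
tool_pos: [0.5361, 0.0593, 0.0318]
tool_rot: [3.134, 0.002, 2.306]
force: [2.9, 6.7, 0.8]
gripper_width: 0.0299
grasp_force: 3.0
```

apply_moves --pt "-0.0039 -0.0036 0 0.07" --pt "-0.0036 -0.0039 0 0.07" --pt "-0.0034 -0.0041 0 0.07" --pt "-0.003 -0.0044 0 0.07" --pt "-0.0027 -0.0046 0 0.07"

```text
clock: 4.2
tool_pos: [0.5183, 0.039, 0.0315]
tool_rot: [3.135, 0.002, 2.657]
force: [-0.3, 8.3, 1.9]
gripper_width: 0.0298
grasp_force: 3.3
```

apply_moves --pt "-0.0024 -0.0048 0 0.07" --pt "-0.002 -0.0049 0 0.07" --pt "-0.0017 -0.0051 0 0.07"

```text
clock: 4.5
tool_pos: [0.5114, 0.0244, 0.0313]
tool_rot: [3.136, 0.002, 2.867]
force: [-1.5, 8.5, 3.8]
gripper_width: 0.0302
grasp_force: 3.8
```

apply_moves --pt "-0.0013 -0.0052 0 0.07" --pt "-0.0009 -0.0052 0 0.07" --pt "-0.0005 -0.005 0 0.03"

```text
clock: 4.8
tool_pos: [0.5076, 0.0091, 0.031]
tool_rot: [3.136, 0.001, 3.036]
force: [-2.6, 9.4, 2.0]
gripper_width: 0.0297
grasp_force: 4.2
```

apply_moves --pt "0 -0.003 0 0" --pt "0 -0.002 0 0"

```text
clock: 5.0
tool_pos: [0.5069, 0.0042, 0.0307]
tool_rot: [3.136, -0.001, 3.034]
force: [-4.1, 9.5, 2.2]
gripper_width: 0.03
grasp_force: 4.3
```

apply_moves --pt "0 -0.003 0 0" --pt "0 -0.002 0 0"

```text
clock: 5.2
tool_pos: [0.5065, 0.0014, 0.0305]
tool_rot: [3.131, -0.002, 3.035]
force: [-2.0, 19.9, 3.0]
gripper_width: 0.0302
grasp_force: 10.3
```

apply_moves --pt "0 -0.002 0 0" --pt "0 -0.001 0 0"

```text
clock: 5.4
tool_pos: [0.5065, 0.0014, 0.0304]
tool_rot: [3.125, -0.002, 3.037]
force: [-1.5, 28.6, 4.4]
gripper_width: 0.0299
grasp_force: 14.4
```

```bash
cat > lev.py <<'E'
from h import *
import pickle
c=cam('wrist'); save(c,'w2.png')
h=cv2.cvtColor(c['color'],cv2.COLOR_RGB2HSV).astype(int)
m=((h[...,0]<8)|(h[...,0]>172))&(h[...,1]>150)&(h[...,2]>70)
ys,xs=np.nonzero(m); p=onz(c,np.c_[xs,ys],.055)
r=cv2.minAreaRect(p[:,:2].astype(np.float32)); print(len(p),r)
for n in ('scene','side'):
    c=cam(n); h=cv2.cvtColor(c['color'],cv2.COLOR_RGB2HSV).astype(int)
    m=((h[...,0]<8)|(h[...,0]>172))&(h[...,1]>150)&(h[...,2]>70)
    ys,xs=np.nonzero(m); p=onz(c,np.c_[xs,ys],.052); k=np.hypot(p[:,0]-.5814,p[:,1])<.12; p=p[k]
    if len(p)<10: print(n,len(p)); continue
    mu=p.mean(0); u=np.linalg.svd(p-mu)[2][0]; print(n,len(p),mu,np.arctan2(u[1],u[0])%np.pi, np.arctan2(mu[1]-.0002,mu[0]-.5814))
E
python3 lev.py
```

```text
3210 ((0.47556090354919434, 0.024212738499045372), (0.032121893018484116, 0.12570451200008392), 61.296600341796875)
scene 86 [0.51455972 0.00833404 0.052     ] 2.888129040336582 3.0204943843755285
side 51 [0.48624324 0.01617394 0.052     ] 2.357005866870969 2.9752736090659266
```

The push force climbed to 28 N with no further motion, so the lever is at its stop. I'll back off and lift, then move over the cap.

apply_moves --pt "0 0.006 0 0" --pt "0 0.005 0 0" --pt "0 0 0 0"

```text
clock: 5.85
tool_pos: [0.5088, 0.0049, 0.0306]
tool_rot: [-3.141, 0.003, 3.033]
force: [0.6, 0.7, 0.3]
gripper_width: 0.0299
grasp_force: 0.0
```

apply_moves --pt "0 0 0.03 0" --pt "0 0 0.04 0" --pt "0 0 0.05 0" --pt "0 0 0.05 0" --pt "0 0 0.03 0" --claw 1.0

```text
clock: 6.35
tool_pos: [0.5093, 0.0038, 0.2343]
tool_rot: [-3.141, 0.007, 3.031]
force: [0.3, -0.9, -0.0]
gripper_width: 0.0856
grasp_force: 0.0
```

apply_moves --pt "0.005 -0.005 0 -0.14" --pt "0.005 -0.005 0 -0.14" --pt "0.005 -0.005 0 -0.14" --pt "0 0 0 -0.14" --pt "0 0 0 -0.14"

```text
clock: 6.85
tool_pos: [0.5232, -0.0113, 0.23]
tool_rot: [3.141, 0.001, 2.325]
force: [-0.4, 0.1, -0.0]
gripper_width: 0.086
grasp_force: 0.0
```

apply_moves --pt "0 0 0 -0.14" --pt "0 0 0 -0.14" --pt "0 0 0 -0.14" --pt "0 0 0 0" --pt "0 0 0 0"

```text
clock: 7.35
tool_pos: [0.5229, -0.0108, 0.2297]
tool_rot: [3.141, 0.001, 1.914]
force: [0.6, 0.3, 0.1]
gripper_width: 0.0856
grasp_force: 0.0
```

```bash
python3 lev.py; python3 - <<'E'
from h import *
print(state()['tool_pos'],state()['tool_rot'],state()['joint_pos'])
E
```

```text
614 ((0.5068715810775757, 0.009654607623815536), (0.01503868866711855, 0.05962414667010307), 82.30471801757812)
scene 146 [0.50640289 0.00793473 0.052     ] 2.986918697749968 3.038822267528572
side 178 [0.50701511 0.01203101 0.052     ] 2.9196462135010846 2.983862653602191
[ 0.52273853 -0.0105273   0.2294847 ] [3.14128081e+00 2.64943610e-04 1.91330224e+00] [-1.73704162e-01  2.12213633e-01 -9.26579434e-02  1.26552276e+00
 -7.64959126e-05  1.05458619e+00]
```

View pics/w2.png

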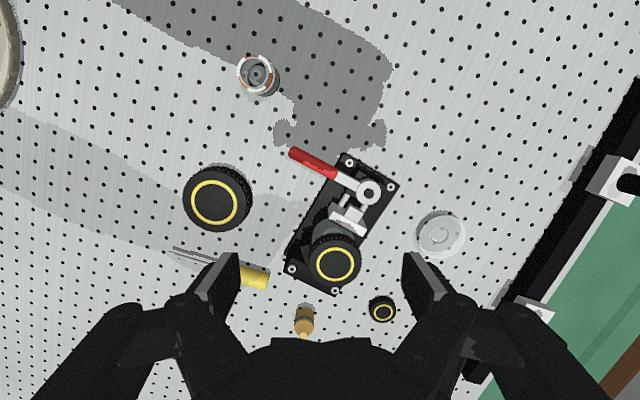

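The lever now points along about 3.01 rad, roughly 1.62 from the open direction, so it is home. The wrist view shows it at (315,160) and the cap ring at (335,264). I'll measure the cap again now that the canister is clamped.

```bash
cat > cap.py <<'E'
from h import *
def ring(n,z,ref=(.566,-.08)):
    c=cam(n); h=cv2.cvtColor(c['color'],cv2.COLOR_RGB2HSV).astype(int)
    m=(h[...,0]>=20)&(h[...,0]<=34)&(h[...,1]>120)&(h[...,2]>80)
    ys,xs=np.nonzero(m); px=np.c_[xs,ys]; p=onz(c,px,z); k=np.hypot(p[:,0]-ref[0],p[:,1]-ref[1])<.03
    px,p=px[k],p[k]; el=cv2.fitEllipse(cv2.convexHull(px.astype(np.int32)))
    o,d=rays(c,[el[0]]); print(n,len(px),el[0],(o+d*((z-o[2])/d[:,2])[:,None])[0],cv2.minEnclosingCircle(p[:,:2].astype(np.float32)))
    return o,d[0]/np.linalg.norm(d[0]),c
if __name__=='__main__':
    L=[ring(n,.096) for n in('scene','side','wrist')]
    A=sum(np.eye(3)-np.outer(d,d) for o,d,_ in L); b=sum((np.eye(3)-np.outer(d,d))@o for o,d,_ in L)
    print(np.linalg.solve(A,b))
E
python3 cap.py
```

```text
scene 127 (314.31610107421875, 213.22982788085938) [ 0.56679762 -0.08112649  0.096     ] ((0.5665872097015381, -0.08053712546825409), 0.022765744477510452)
side 140 (326.4784240722656, 182.09246826171875) [ 0.56418312 -0.08052764  0.096     ] ((0.5643166899681091, -0.080951027572155), 0.023455362766981125)
wrist 362 (334.9871520996094, 264.34686279296875) [ 0.56585976 -0.08182305  0.096     ] ((0.5660381317138672, -0.08230674266815186), 0.02159995399415493)
[ 0.56558976 -0.08127629  0.09561065]
```

apply_moves --pt "0.011 -0.018 -0.01 0" --pt "0.011 -0.018 -0.01 0" --pt "0.011 -0.018 -0.01 0" --pt "0.01 -0.017 -0.01 0" --pt "0 0 -0.01 0"

```text
clock: 8.15
tool_pos: [0.5671, -0.0846, 0.1775]
tool_rot: [-3.141, 0.0, 1.908]
force: [0.4, -0.0, 1.0]
gripper_width: 0.0854
grasp_force: 0.0
```

apply_moves --pt "0 0 -0.02 0" --pt "0 0 -0.02 0" --pt "0 0 0 0" --pt "0 0 0 0"

```text
clock: 8.55
tool_pos: [0.5652, -0.0814, 0.1388]
tool_rot: [-3.14, -0.001, 1.912]
force: [0.1, -0.8, -0.1]
gripper_width: 0.0854
grasp_force: 0.0
```

```bash
python3 - <<'E'
from cap import *
s=state(); print(s['tool_pos'],s['tool_rot'],s['joint_pos'][5])
o,d,c=ring('wrist',.096); save(c,'w3.png')
E
```

```text
[ 0.5652008  -0.0813576   0.13880124] [-3.14029859e+00 -1.11083868e-03  1.91152468e+00] 0.9464666124585733
wrist 811 (320.8783264160156, 227.91445922851562) [ 0.56625491 -0.08196028  0.096     ] ((0.5664596557617188, -0.0826638713479042), 0.021405283361673355)
```

View pics/w3.png

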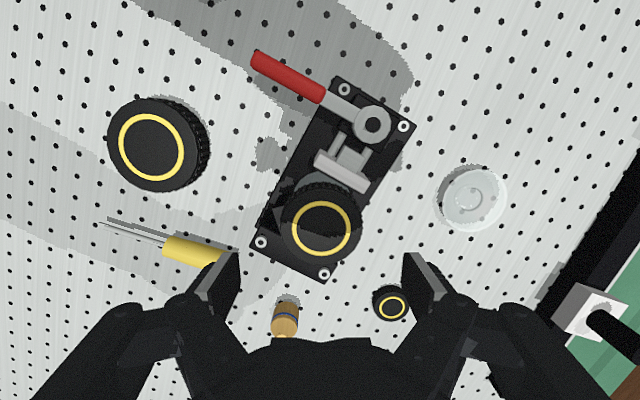

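The cap ring is centred between the fingers at (321,228). I'll descend and grip.

apply_moves --pt "0.0007 -0.0005 -0.02 0" --pt "0 0 -0.02 0" --pt "0 0 -0.02 0" --pt "0 0 -0.012 0" --pt "0 0 -0.005 0"

```text
clock: 9.1
tool_pos: [0.5663, -0.0817, 0.062]
tool_rot: [-3.141, -0.0, 1.912]
force: [0.4, -0.6, 0.2]
gripper_width: 0.085
grasp_force: 0.0
```

apply_moves --pt "0 0 0 0" --pt "0 0 0 0" --pt "0 0 0 0" --pt "0 0 0 0" --pt "0 0 0 0" --claw 0.0 --squeeze 25

```text
clock: 9.6
tool_pos: [0.5669, -0.0821, 0.0635]
tool_rot: [3.14, 0.001, 1.912]
force: [-2.2, -0.3, 5.7]
gripper_width: 0.0592
grasp_force: 27.4
```

apply_moves --pt "0 0 0 0" --pt "0 0 0 0" --pt "0 0 0 0" --squeeze 70

```text
clock: 9.9
tool_pos: [0.5669, -0.0821, 0.0638]
tool_rot: [3.14, 0.001, 1.912]
force: [-2.4, -0.4, 7.3]
gripper_width: 0.0583
grasp_force: 73.4
```

apply_moves --pt "0 0 0 0.05" --pt "0 0 0 0.05" --pt "0 0 0 0.05" --pt "0 0 0 0.05" --pt "0 0 0 0.05"

```text
clock: 10.4
tool_pos: [0.5665, -0.082, 0.0638]
tool_rot: [3.141, 0.001, 2.163]
force: [-2.5, 0.7, 8.8]
gripper_width: 0.0583
grasp_force: 73.7
```

```bash
python3 - <<'E'
from h import *
s=state(); print(s['tool_pos'],s['tool_rot'],s['force'],s['moment'],s['grasp_force'])
c=cam('side'); cv2.imwrite('pics/s1.png',cv2.resize(cv2.cvtColor(c['color'],cv2.COLOR_RGB2BGR)[120:300,240:440],None,fx=3,fy=3))
E
```

```text
[ 0.56647814 -0.08201254  0.0638083 ] [3.14098480e+00 9.75647965e-04 2.16253233e+00] [-2.52738806  0.66747408  8.77672396] [ 0.01345035  0.84934333 -0.61894746] 73.6757862358354
```

View pics/s1.png

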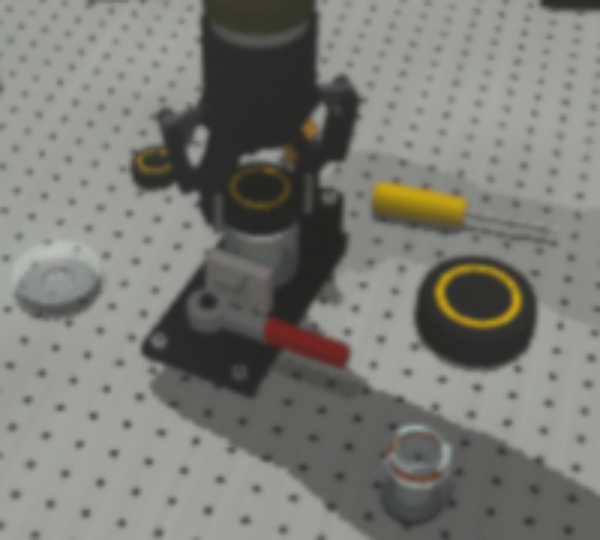

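The side view shows the fingers around the cap, with ring at (260,186) in the crop, and the lever home. The moment about z is −0.62 N m, which matches the thread friction, so I'll keep turning.

apply_moves --pt "0 0 0 0.06" --pt "0 0 0 0.06" --pt "0 0 0 0.06" --pt "0 0 0 0.06" --pt "0 0 0 0.06"

```text
clock: 10.95
tool_pos: [0.5664, -0.0819, 0.0638]
tool_rot: [3.141, 0.001, 2.463]
force: [-2.9, 1.0, 9.5]
gripper_width: 0.0581
grasp_force: 73.7
```

apply_moves --pt "0 0 0 0.06" --pt "0 0 0 0.06" --pt "0 0 0 0.06" --pt "0 0 0 0.06" --pt "0 0 0 0.06"

```text
clock: 11.45
tool_pos: [0.5663, -0.0819, 0.0638]
tool_rot: [-3.141, 0.001, 2.763]
force: [-4.9, 1.0, 10.1]
gripper_width: 0.0586
grasp_force: 73.7
```

apply_moves --pt "0 0 0 0.06" --pt "0 0 0 0.06" --pt "0 0 0 0.06" --pt "0 0 0 0.06" --pt "0 0 0 0.06"

```text
clock: 11.95
tool_pos: [0.5662, -0.082, 0.0638]
tool_rot: [-3.141, 0.001, 3.063]
force: [-4.9, 0.3, 10.3]
gripper_width: 0.0585
grasp_force: 73.7
```

apply_moves --pt "0 0 0 0.05" --pt "0 0 0 0.05" --pt "0 0 0 0.05" --pt "0 0 0 0.02"

```text
clock: 12.35
tool_pos: [0.5662, -0.082, 0.0638]
tool_rot: [-3.141, 0.0, -3.051]
force: [-4.6, 0.5, 8.9]
gripper_width: 0.0587
grasp_force: 73.7
```

```bash
python3 - <<'E'
from h import *
s=state(); print(s['tool_pos'],s['tool_rot'],s['force'],s['moment'],s['grasp_force'])
E
python3 lev.py
```

```text
[ 0.56617761 -0.08203765  0.06378103] [-3.14103870e+00  3.93637205e-04 -3.05140627e+00] [-4.59711803  0.50143764  8.93045294] [-0.01203579  0.96042531 -0.56627029] 73.7369542394299
3461 ((0.47949129343032837, 0.021758131682872772), (0.03749237209558487, 0.1202889233827591), 57.873226165771484)
scene 3
side 171 [0.50646017 0.01295692 0.052     ] 2.9312325518616493 2.9729801461898933
```

apply_moves --pt "0 0 0.001 0" --pt "0 0 0.001 0" --pt "0 0 0.001 0"

```text
clock: 12.8
tool_pos: [0.5657, -0.082, 0.0645]
tool_rot: [3.141, -0.002, -3.052]
force: [-0.6, -3.1, -4.5]
gripper_width: 0.0583
grasp_force: 76.3
```

apply_moves --pt "0 0 0.001 0" --pt "0 0 0.001 0" --pt "0 0 0 0"

```text
clock: 13.1
tool_pos: [0.5671, -0.0816, 0.0678]
tool_rot: [3.141, 0.001, -3.051]
force: [-1.0, 0.5, -1.3]
gripper_width: 0.0585
grasp_force: 76.6
```

The cap is free. I'll raise it straight up to about 20 mm above the rim.

apply_moves --pt "0 0 0.003 0" --pt "0 0 0.004 0" --pt "0 0 0.005 0" --pt "0 0 0.005 0" --pt "0 0 0.005 0"

```text
clock: 13.6
tool_pos: [0.5667, -0.0818, 0.0901]
tool_rot: [-3.141, 0.001, -3.051]
force: [0.1, -0.5, -0.4]
gripper_width: 0.0584
grasp_force: 76.6
```

apply_moves --pt "0 0 0.005 0" --pt "0 0 0.004 0" --pt "0 0 0.001 0" --pt "0 0 0 0" --pt "0 0 0 0"

```text
clock: 14.1
tool_pos: [0.5662, -0.0818, 0.0991]
tool_rot: [3.141, -0.0, -3.051]
force: [-0.1, 0.9, -1.4]
gripper_width: 0.0582
grasp_force: 76.6
```

```bash
python3 - <<'E'
from cap import *
s=state(); print(s['tool_pos'],s['tool_rot'],s['force'],s['moment'],s['grasp_force'])
I=[]
L=[]
for n in('scene','side'):
    try: o,d,c=ring(n,.132); L.append((o,d))
    except Exception as e: print(n,e); c=cam(n)
    y,x=(150,250) if n=='scene' else (120,260)
    I.append(cv2.resize(cv2.cvtColor(c['color'],cv2.COLOR_RGB2BGR)[y:y+140,x:x+130],None,fx=3,fy=3))
if len(L)==2:
    A=sum(np.eye(3)-np.outer(d,d) for o,d in L); b=sum((np.eye(3)-np.outer(d,d))@o for o,d in L); print(np.linalg.solve(A,b))
cv2.imwrite('pics/f.png',np.hstack(I))
E
```

```text
[ 0.56621282 -0.08177862  0.09913496] [ 3.14136440e+00 -3.18358440e-04 -3.05142558e+00] [-0.07011741  0.85610954 -1.38917597] [0.03255312 0.01256197 0.0222687 ] 76.6263804025948
scene 30 (316.56005859375, 198.61976623535156) [ 0.57137815 -0.08104441  0.132     ] ((0.5708976984024048, -0.08079932630062103), 0.019638236612081528)
side OpenCV(4.12.0) /io/opencv/modules/imgproc/src/shapedescr.cpp:356: error: (-215:Assertion failed) n >= 0 && (depth == CV_32F || depth == CV_32S) in function 'fitEllipseNoDirect'
```

View pics/f.png

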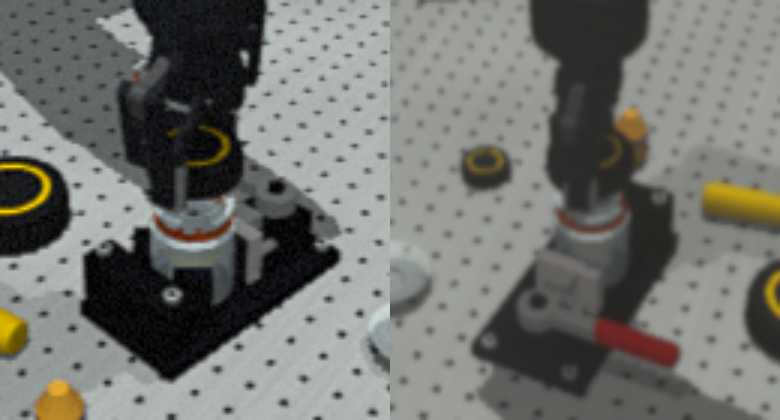

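The final views show the cap held level over the open mouth, with the canister still seated in the clamp and the lever home. The cap has risen about 35 mm, so its lower edge is about 2 cm above the rim. I'll hand it in.

```bash
python3 -c "
from station import finish_job
print(finish_job())"
```

```text
the job is handed in; nothing more can be done
None
```

The job is handed in at about 14 s: the lever is home, the cap is unscrewed by about 1.3 rad of tool turn, and the gripper holds it level over the mouth, about 19 mm above the rim by tool travel; no verdict was returned.

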